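Wedge the brass hook into the display stand

ROBOT

A 6-joint arm with a two-finger parallel gripper is mounted at the origin on the work surface. World frame = base frame: x ahead of the robot, y to its left, z up, the work surface at z = 0. Lengths are in mm, angles in rad, forces in N, time in s.
With the tool pointing down it reaches from about 250 to 775 mm from the base axis. Payload 4 kg.
Tool frame: the origin (TCP) lies between the finger pads; the fingertips stand 8 mm ahead of it and the grasp point (between the pads) lies 11 mm behind it; x points along the fingers, z is the direction in which the jaws open and shut, and the axes are right-handed (so a half turn about x gives the same grasp; the last joint's range is limited). The gripper opens to 85 mm and grips with 20 to 120 N. Pads are 22 mm wide; open, the fingers measure 114 mm over their backs; the gripper's body (76 mm by 85 mm) begins 54 mm behind the grasp point. The pads swing forward as they close: fully open they stand 13 mm farther back than shut.
Start: joints at [1.095, 0.087, 1.371, -0, 1.684, -0.103], TCP at [200.335, 512.237, 200.041] pointing down, gripper open.
Joint ranges: [-3.1, 3.1], [-0.76, 2.03], [0.27, 2.55], [-1.08, 4.22], [0.17, 2.65], [-2.57, 2.57]. Speed limits (rad/s): [2.79, 2.79, 3.14, 3.14, 3.14, 3.14].

INTERFACE

Orientations are given as a rotation vector (axis times angle).
In Python, from rig import bot gives the robot as it stands.
- The arm moves only by the tool carry_out, never from a script. Its argument "motion" is a list of rows, each an object with "xyz": the shift along the world's x, y, z in m, a list of three; "rot": the turn, a rotation vector about the world's x, y, z in degrees, a list of three. In form: [{"xyz": [tx, ty, tz], "rot": [ax, ay, az]}, ...]. A call has 1 to 10 rows; each row is the pose to reach, as a shift and turn from the pose commanded when the call began; what a row does not reach only later rows make up. A row lasts 1/10 s, in which the tool goes at most 50 mm and 8.59 degrees, less where a joint would pass 70% of its speed; a pose out of reach is approached as far as the arm can. A call with a gripper value outside its range is refused whole. "claw" is the opening, from 0 (shut) to 1 (fully open), set as the call begins (left out, the last holds). The fingers move at their own pace and stop on an object; "newtons" is the grip in N (left out, the last holds). Time passes only in rows, so rows that repeat a pose let the fingers close. It gives the time, the measured TCP pose, the force and the opening at its end, in the units of the state.
- bot.sense(): the state, without advancing time (a new reading comes with each control period).
- bot.snapshot(name): name is "scene" or "side" or "wrist"; returns (picture, depth): 384x512x3 uint8, red, green, blue; 384x512 float32, mm along the optical axis (not along the pixel's ray), 0 where there is no reading.
- bot.camera_model(name): a dict with "camera_matrix" (3x3 intrinsics, pixels), "R" (3x3) and "t" (3): a world point X has camera coordinates R X + t; the wrist camera has in their place "mount" (4x4, takes a point from camera to tool coordinates, whose origin is the TCP and whose axes are the tool frame's). Camera axes: x right, y down, z forward; pixel columns grow to the right and rows downward; lengths in mm; the calibration is good to about 2 mm. A picture is of the moment at which its call begins: read the wrist's pose just before it. camera_model takes no time and is no camera call.
- bot.close_job(): hands the job in, once; it reports no verdict.
The state is a dict: "clock": time; "qpos": joint angles; "qd": joint speeds; "tau": joint torques, N m; "eef_pos": TCP position; "tool_rot": TCP orientation; "contact_force": force on the tool from outside, world axes, zero at the start; "moment": the same for the moment, N m; "grip_width": finger opening in mm.
Only numpy, scipy, OpenCV 4.12 (cv2) and the standard library are available. Lean on these libraries where they do the work, as an engineer would, in place of code of your own. Each camera call takes 0.05 s, during which the arm holds its last target.

TASK

Put the brass hook on the counter display stand: slide its dovetail foot, narrow end first, into the wide mouth of the tapered way and press it along until it wedges firmly tight against the spring gib and stays so when you let go, without forcing it so hard that the spring is overstrained (a push of about 16 N is right). Keep the hook upright and leave the black hook and the other things on the table where they are.

Things in the scene. Friction and masses are not known exactly. Their poses are not given: they have to be found in the camera images.
- hook: Brass hook on a dovetail foot, 0.2 kg, upright. Origin: centre of the foot's underside; z up; +x to the narrow, leading end, where the hook's disc points. Foot 60 mm long (x -30 to +30), 15 mm high, tapered 3 degrees a side, undercut 12 degrees: underside 43 mm wide at its rear, 37 mm at the front, top 6 mm narrower. A bar 16 mm wide, 15 mm high runs back from it to x=-80 mm, under the post.
- post (a point): Middle of the brass hook's post at hook x=-70 mm, 35 mm above its underside; axes as the hook's. Post and bar below it: x -80 to -60 mm, 16 mm wide in y, flat-sided from the underside up to 70 mm. A peg at 55 mm height runs forward to a 28 mm disc at x=-20. Grip it across y and low down, or push on its back low down: pushed or gripped high, the foot tips a little and jams early.
- stand: Fixed display stand: slab 220 (x) by 130 (y) by 12 mm with brass rim; origin at the centre of its underside, z up, its top 12 mm above the table. On it, along +x and centred on y=0, the tapered way: fixed brass jaw on the +y side, sprung steel jaw (gib) and black clamp on the -y side, 16 mm high, outer faces 41 and 54 mm from the midline. In front of the mouth the slab is bare.
- mouth (a point): Middle of the way's wide mouth, on the slab's top (stand x=35 mm, y=0, z=12 mm); axes as the stand's; the way narrows to its end 70 mm on in +x. The jaws have the foot's taper and undercut, so the foot goes in only from here, slid along the slab, with 2 to 4 mm to spare a side.
- tight (a point): Where, on average, the foot's origin is when it first touches both jaws: 33 mm beyond the mouth (stand x=68 mm), on the slab's top. The true place is up to 15 mm either way, as the clamp was last screwed down: not measured, it must be felt. From there the push rises within 1 to 2 mm to some 10 N, then by about 1.5 N per mm. Pressing the foot hard down on the slab adds friction that feels like tightness.
- gib (a joint): How far the sprung gib is pushed outwards, in m: 0 when free; spring 9 N per mm. Firmly tight: over 0.0002 (reached at a push along the way of about 10 to 14 N, by friction). Over 0.00125 (a push of about 23 N or more) overstrains it. Readings are far noisier than that.
- black_hook: Bystander: a black steel hook with a plain flat 64 mm square foot 8 mm thick (no dovetail, no bar behind), with a similar post, peg and disc, 70 mm high; origin under its centre.
- cup: Bystander: clear takeaway cup with white lid and straw, 80 mm across, 106 mm high (straw tip 165 mm); origin under its centre.
- bell: Bystander: green metal bell, 64 mm across, 66 mm high, mouth down; origin under its centre.
- tape: Bystander: yellow roll of tape lying flat, 84 mm across, 25 mm high; origin under its centre.
- giftbox: Bystander: closed cardboard box 90 x 70 x 50 mm; origin under its centre.
- driver: Bystander: screwdriver with orange handle lying flat, x axis along it.
- spool: Bystander: small wooden spool, 48 mm across, 42 mm high; origin under its centre.

How it is judged (in metres and radians):
On the way, in this order (a step that is already met when the one before it is completed fails the run):
1. the brass hook's foot has entered the mouth of the way, upright, on the slab, not yet tight (x of hook in the frame of stand between 0.01 and 0.052 m and y of hook in the frame of stand between -0.006 and 0.006 m and z of hook in the frame of stand between 0.009 and 0.016 m and angle between the x axis of hook and the x axis of stand, either way round below 0.1 rad and angle between hook's own z axis and vertical below 0.08 rad and value of joint gib below 0.00015 m), for 0.1 s.
2. the foot is pressed along the way until it is wedged tight against the gib (x of hook in the frame of stand between 0.05 and 0.098 m and y of hook in the frame of stand between -0.006 and 0.006 m and z of hook in the frame of stand between 0.009 and 0.016 m and angle between the x axis of hook and the x axis of stand, either way round below 0.1 rad and angle between hook's own z axis and vertical below 0.08 rad and value of joint gib above 0.0002 m), for 0.3 s.
At the end, for the whole second after the job is handed in: The brass hook stands upright (within about 4.5 degrees) on the slab in the way, narrow end leading (along it within about 6 degrees, within 6 mm of the midline, its origin 50 to 98 mm along the stand's x), wedged so that the gib stays pushed back by 0.2 to 1.25 mm, released and at rest (all of step 2 and value of joint gib below 0.00125 m and linear speed of hook below 0.01 m/s); the robot touches nothing.
It fails at once if the gib's spring is overstrained (pushed back more than 1.25 mm) (value of joint gib above 0.00125 m).
It fails at once if the brass hook is tipped over (more than 35 degrees) (angle between hook's own z axis and vertical above 0.6 rad).
It fails at once if the black hook or another bystander is moved by more than 30 mm (distance of any of black_hook, cup, bell, tape, giftbox, driver, spool from where it was at the start of the episode above 0.03 m).
It also fails if it takes over 70 s, if anything falls off the work surface, if the arm or the gripper's body presses on something with over 40 N, if the wrist force passes 120 N, or if a joint passes its speed limit or range.

## Working session

There is one attempt and no reset: what is moved stays moved. The work goes in short steps, Python scripts to look and compute and a tool call to move; the robot and the scene stay as the last step left them, time stands still between calls to the robot, and variables do not carry over. Pictures are saved under pics/ and viewed, and the job is handed in when it is done.

Besides the shell and the picture viewer there is one more tool, called after "Request:" as name(argument=value, ...), one argument or row to a line, values as JSON. carry_out: Moves the arm, as the interface text tells. Its arguments: {"type":"object","properties":{"motion":{"type":"array","items":{"type":"object","properties":{"xyz":{"type":"array","items":{"type":"number"}},"rot":{"type":"array","items":{"type":"number"}}}}},"claw":{"type":"number"},"newtons":{"type":"number"}},"required":["motion"]}

```bash
ls; mkdir -p pics; python3 - <<'E'
from rig import bot
import cv2,numpy as np
print(bot.sense())
for n in("scene","side"):
    p,d=bot.snapshot(n); cv2.imwrite(f"pics/{n}0.png",p[:,:,::-1]); np.save(f"pics/{n}0.npy",d)
    print(bot.camera_model(n))
E
```

```text
pics
{'clock': 0.0, 'qpos': array([ 1.09490774e+00,  8.79534248e-02,  1.37228723e+00, -6.30773865e-06,
        1.68356613e+00, -1.03128773e-01]), 'qd': array([ 0.00107746, -0.00057545, -0.00032541, -0.00061876,  0.00076922,
       -0.00068251]), 'tau': array([-5.93053046e-04, -3.51861906e+01, -3.13273537e+01, -3.42490812e-04,
        1.07352107e-02, -1.14003271e-05]), 'eef_pos': array([200.06316261, 511.71477203, 198.82331418]), 'tool_rot': array([-0.9315174 ,  1.36479328,  0.9297694 ]), 'contact_force': array([ 1.0377161 ,  0.29067161, -1.13166116]), 'moment': array([0.03810103, 0.00114164, 0.00419656]), 'grip_width': 85.32703543748713}
{'camera_matrix': array([[411.10526923,   0.        , 260.74576277],
       [  0.        , 411.10526923, 190.03593545],
       [  0.        ,   0.        ,   1.        ]]), 'R': array([[-0.80947422,  0.58681414,  0.02001624],
       [ 0.32794038,  0.4801254 , -0.8135937 ],
       [-0.48703859, -0.65201899, -0.58108919]]), 't': array([ 444.61917248, -148.19043617, 1494.02485393])}
{'camera_matrix': array([[422.08931754,   0.        , 262.50393413],
       [  0.        , 422.08931754, 185.79693963],
       [  0.        ,   0.        ,   1.        ]]), 'R': array([[ 0.98492015, -0.17209393,  0.01777606],
       [-0.09216618, -0.60886578, -0.78790091],
       [ 0.1464162 ,  0.77438113, -0.61554542]]), 't': array([-586.73042371,  115.9319785 , 1182.04697594])}
```

View pics/scene0.png

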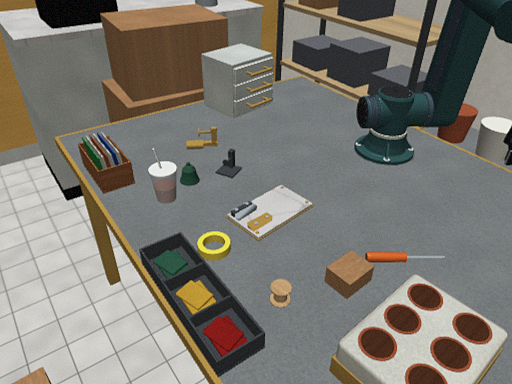

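View pics/side0.png

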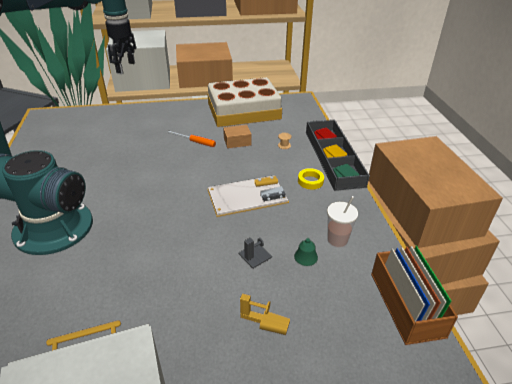

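Scene: brass hook near (203,138), stand near (270,211). Side: hook near (262,315), stand near (248,195) with the way at its right end. I'll zoom in to measure them.

```bash
cat > h.py <<'E'
import numpy as np,cv2
from rig import bot
def ray(m,u,v,z):
    K,R,t=m["camera_matrix"],m["R"],m["t"]
    d=R.T@np.linalg.inv(K)@np.array([u,v,1.]); c=-R.T@t
    return c+d*(z-c[2])/d[2]
def proj(m,X):
    p=m["camera_matrix"]@(m["R"]@np.asarray(X,float)+m["t"]); return p[:2]/p[2]
E
python3 - <<'E'
import cv2
a=cv2.imread("pics/side0.png"); b=cv2.imread("pics/scene0.png")
def c(im,x,y,w,h,s,n): cv2.imwrite(n,cv2.resize(im[y:y+h,x:x+w],None,fx=s,fy=s,interpolation=cv2.INTER_CUBIC))
c(a,200,170,100,75,8,"pics/s_stand.png")
c(a,225,280,80,60,10,"pics/s_hook.png")
c(b,220,180,100,75,8,"pics/c_stand.png")
c(b,175,110,80,60,10,"pics/c_hook.png")
E
```

```text
(no output)
```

View pics/s_stand.png

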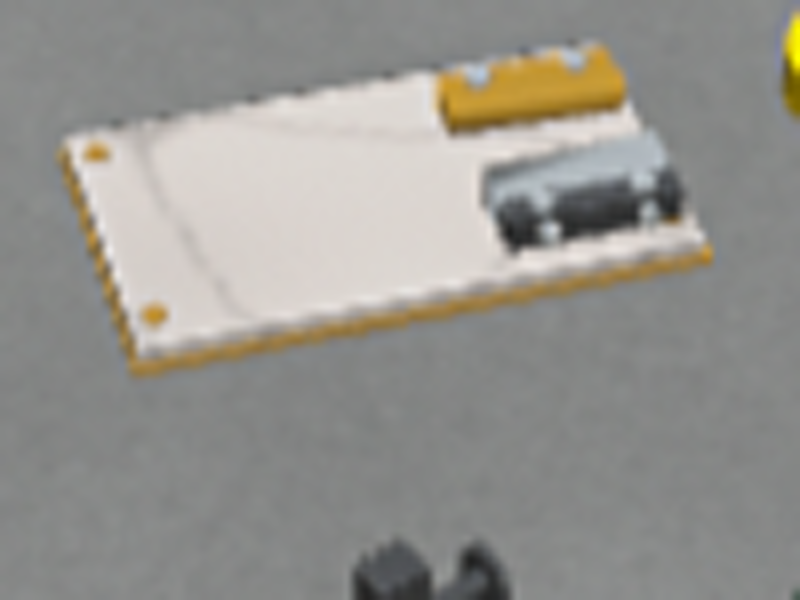

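View pics/s_hook.png

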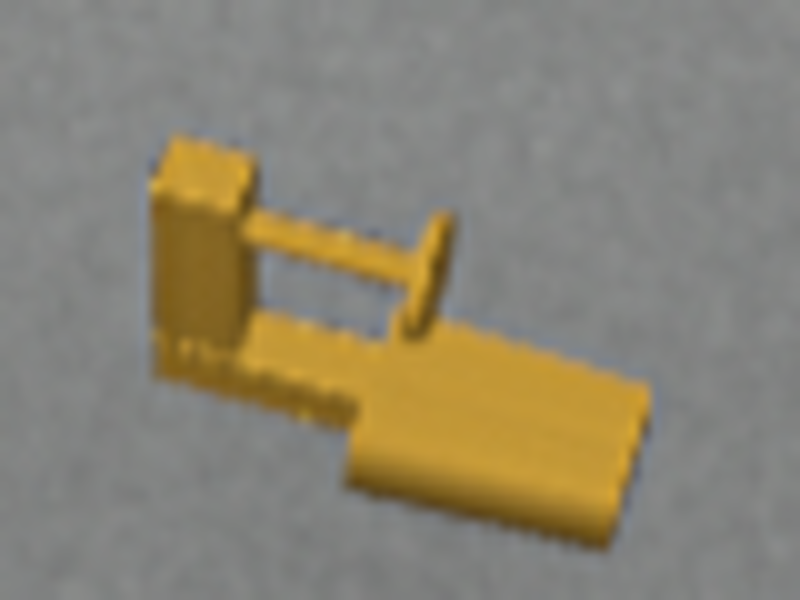

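View pics/c_stand.png

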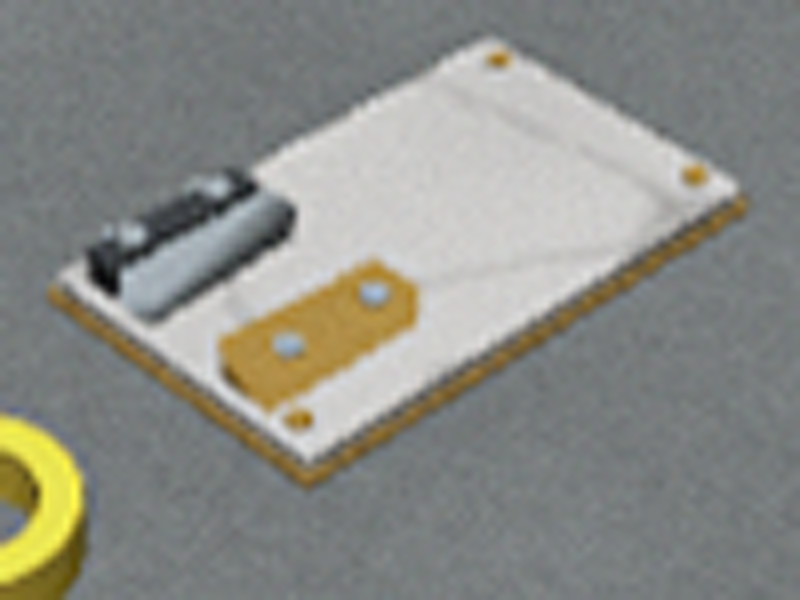

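View pics/c_hook.png

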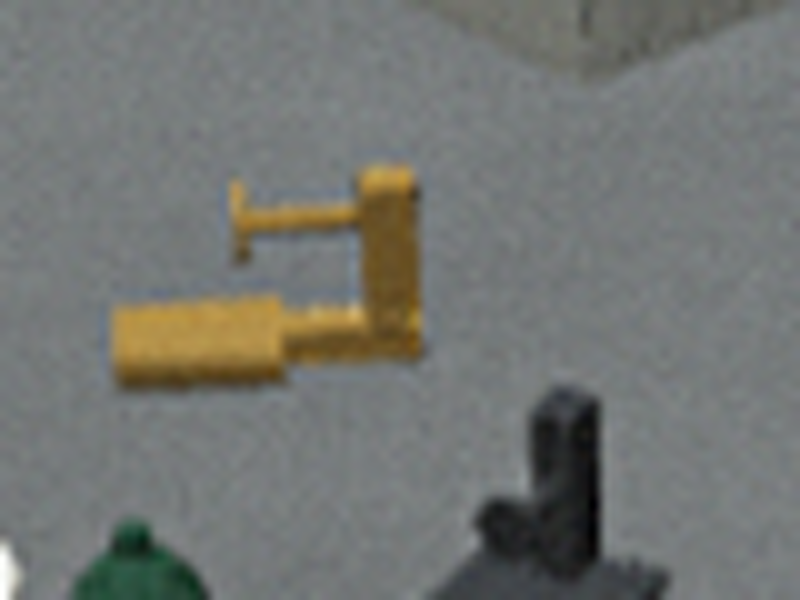

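```bash
cat > fit.py <<'E'
from h import *
from scipy.optimize import least_squares
ms,mc=bot.camera_model("side"),bot.camera_model("scene")
def px(l,ox,oy,s): return [(np.array(X,float),(ox+(u+.5)/s-.5,oy+(v+.5)/s-.5)) for X,u,v in l]
def fit(sets,x0,name):
    def T(p,X): c,s=np.cos(p[2]),np.sin(p[2]); return np.array([p[0]+c*X[0]-s*X[1],p[1]+s*X[0]+c*X[1],X[2]])
    def r(p): return np.concatenate([proj(m,T(p,X))-uv for m,l in sets for X,uv in l])
    s=least_squares(r,x0,x_scale=[10,10,.1],loss="soft_l1"); print(name,s.x[:2].round(1),np.degrees(s.x[2]).round(2)); print(r(s.x).reshape(-1,2).round(1).tolist()); return s.x
st_s=px([((-110,-65,0),135,374),((110,-65,0),710,263),((-110,65,12),63,143),((-110,-65,12),137,350),((110,-65,12),712,245)],200,170,8)
st_c=px([((110,65,0),310,488),((-110,65,0),745,212),((-110,-65,12),487,37),((110,-65,12),50,285),((110,65,12),310,462),((-110,65,12),745,192)],220,180,8)
hk_s=px([((-80,-8,70),150,182),((-80,8,70),175,138),((-60,8,70),258,155),((-60,-8,70),243,208),((-80,-8,0),153,378),((-30,-21.5,0),345,488),((30,-18.5,0),605,550),((30,15.5,15),652,388)],225,280,10)
hk_c=px([((30,18.5,0),120,388),((-30,21.5,0),285,380),((30,-15.5,15),112,310),((-80,8,0),424,355),((-30,-18.5,15),280,295)],175,110,10)
x0=[420,300,0.]
for n,a,b,i in(("stand",st_s,st_c,ray(ms,248,195,10)),("hook",hk_s,hk_c,ray(ms,265,318,5))):
    i=[i[0],i[1],0]
    fit([(ms,a)],i,n+" side");fit([(mc,b)],i,n+" scene");fit([(ms,a),(mc,b)],i,n+" both")
for n,u,v in (("black",255,256),("bell",306,262),("cup",340,240),("tape",311,180)): print(n,ray(ms,u,v,0).round())
E
python3 fit.py
```

```text
stand side [557.1  52.9] 7.51
[[0.5, 0.3], [-0.4, 0.5], [0.2, -0.6], [0.1, 0.2], [-0.4, -0.3]]
stand scene [558.2  58.9] 8.11
[[-0.1, 0.4], [-0.4, 0.2], [0.1, 0.2], [0.4, -0.6], [0.0, 0.3], [-0.0, -0.5]]
stand both [557.2  56.8] 7.99
[[0.7, -0.4], [-0.6, -0.6], [0.1, -1.1], [0.2, -0.5], [-0.6, -1.3], [-0.3, -0.2], [-0.6, -0.2], [0.0, -0.2], [0.3, -1.2], [-0.2, -0.4], [-0.2, -0.9]]
hook side [ 552.8 -404.5] -27.61
[[-0.0, 0.4], [-0.0, -0.8], [0.3, -0.2], [-0.6, 0.3], [0.2, 0.0], [-0.0, 0.1], [0.3, 0.3], [-0.1, -0.2]]
hook scene [ 551.8 -404.6] -26.17
[[-0.2, 0.2], [0.3, 0.3], [0.0, -0.3], [-0.0, 0.0], [-0.1, -0.2]]
hook both [ 552.7 -404.4] -27.5
[[-0.1, 0.5], [-0.1, -0.8], [0.2, -0.2], [-0.7, 0.3], [0.1, 0.0], [-0.1, 0.1], [0.3, 0.2], [-0.1, -0.3], [-0.5, 0.2], [-0.0, 0.5], [-0.0, -0.3], [-0.2, 0.4], [-0.2, -0.1]]
black [ 542. -195.    0.]
bell [ 669. -236.    0.]
cup [ 782. -173.    0.]
tape [774. 104.   0.]
```

```bash
python3 - <<'E'
from h import *
from scipy.spatial.transform import Rotation as Ro
mc=bot.camera_model("scene");ms=bot.camera_model("side")
print("cabinet near corners",ray(mc,232,113,0).round(),ray(mc,273,92,0).round(), ray(ms,155,325,100).round())
s=bot.sense();R=Ro.from_rotvec(s["tool_rot"]).as_matrix();print(R.round(3))
z=R[:,2];yaw=np.degrees(np.arctan2(z[1],z[0]));print("jaw yaw",yaw,s["eef_pos"])
print("mount",bot.camera_model("wrist"))
h=np.array([552.7,-404.4]);a=np.radians(-27.5);print("post",h-70*np.array([np.cos(a),np.sin(a)]))
st=np.array([557.2,56.8])
E
```

```text
cabinet near corners [ 291. -561.    0.] [  10. -647.   -0.] [ 304. -434.  100.]
[[-0.001 -0.931  0.364]
 [-0.002  0.364  0.931]
 [-1.     0.    -0.002]]
jaw yaw 68.64035896042043 [200.07735605 511.74328594 198.90305999]
mount {'camera_matrix': array([[301.06993711,   0.        , 253.37707391],
       [  0.        , 301.06993711, 190.36089674],
       [  0.        ,   0.        ,   1.        ]]), 'mount': array([[-1.71181089e-04, -3.05187402e-01,  9.52292298e-01,
        -1.73653023e+02],
       [ 2.77449989e-04, -9.52292290e-01, -3.05187349e-01,
         7.93828945e+01],
       [ 9.99999947e-01,  2.11971185e-04,  2.47688673e-04,
         4.15948931e-02],
       [ 0.00000000e+00,  0.00000000e+00,  0.00000000e+00,
         1.00000000e+00]])}
post [ 490.60924168 -372.07759707]
```

Request:
carry_out(
  motion=[
    {"xyz": [0.015,-0.045,0.01],"rot": [0,0,-1]},
    {"xyz": [0.03,-0.09,0.02],"rot": [0,0,-2]},
    {"xyz": [0.045,-0.135,0.03],"rot": [0,0,-3]},
    {"xyz": [0.06,-0.18,0.03],"rot": [0,0,-4]},
    {"xyz": [0.075,-0.225,0.03],"rot": [0,0,-5]},
    {"xyz": [0.09,-0.27,0.03],"rot": [0,0,-6]},
    {"xyz": [0.105,-0.315,0.03],"rot": [0,0,-6]},
    {"xyz": [0.12,-0.36,0.03],"rot": [0,0,-6]},
    {"xyz": [0.135,-0.405,0.03],"rot": [0,0,-6]},
    {"xyz": [0.15,-0.45,0.03],"rot": [0,0,-6]},
  ],
  claw=1,
)

```text
clock: 1.1
eef_pos: [350.2, 60.4, 229.8]
tool_rot: [-0.851, 1.397, 0.851]
contact_force: [1.3, -0.4, 0.0]
grip_width: 85.5
```

Request:
carry_out(
  motion=[
    {"xyz": [0.015,-0.045,0],"rot": [0,0,0]},
    {"xyz": [0.03,-0.09,0],"rot": [0,0,0]},
    {"xyz": [0.045,-0.135,0],"rot": [0,0,0]},
    {"xyz": [0.06,-0.18,0],"rot": [0,0,0]},
    {"xyz": [0.075,-0.225,0],"rot": [0,0,0]},
    {"xyz": [0.09,-0.27,0],"rot": [0,0,0]},
    {"xyz": [0.105,-0.315,0],"rot": [0,0,0]},
    {"xyz": [0.12,-0.36,0],"rot": [0,0,0]},
    {"xyz": [0.14,-0.4,0],"rot": [0,0,0]},
    {"xyz": [0.14,-0.434,0],"rot": [0,0,0]},
  ],
)

```text
clock: 2.1
eef_pos: [491.4, -373.6, 228.0]
tool_rot: [-0.849, 1.398, 0.853]
contact_force: [-0.1, -0.6, 0.2]
grip_width: 85.2
```

Request:
carry_out(
  motion=[
    {"xyz": [0,0,0],"rot": [0,0,0]},
    {"xyz": [0,0,0],"rot": [0,0,0]},
    {"xyz": [0,0,0],"rot": [0,0,0]},
  ],
)

```text
clock: 2.4
eef_pos: [490.3, -370.8, 229.9]
tool_rot: [-0.85, 1.397, 0.852]
contact_force: [1.1, 1.0, 0.7]
grip_width: 85.0
```

```bash
cat > w.py <<'E'
from h import *
from scipy.spatial.transform import Rotation as Ro
def wm():
    s=bot.sense(); W=bot.camera_model("wrist"); M=W["mount"]
    T=np.eye(4);T[:3,:3]=Ro.from_rotvec(s["tool_rot"]).as_matrix();T[:3,3]=s["eef_pos"]
    C=np.linalg.inv(T@M); return s,dict(camera_matrix=W["camera_matrix"],R=C[:3,:3],t=C[:3,3])
E
cat > snapw.py <<'E'
import sys,pickle
from w import *
n=sys.argv[1]; s,m=wm(); p,d=bot.snapshot("wrist"); pickle.dump((s,m,p,d),open(f"pics/{n}.pkl","wb"))
cv2.imwrite(f"pics/{n}.png",cv2.resize(p[:,:,::-1],None,fx=1.5,fy=1.5,interpolation=cv2.INTER_CUBIC))
R=Ro.from_rotvec(s["tool_rot"]).as_matrix()
print(s["clock"],s["eef_pos"].round(1),"jawyaw",np.degrees(np.arctan2(R[1,2],R[0,2])).round(2),"down",R[:,0].round(3),s["contact_force"].round(1),s["grip_width"],s["qpos"].round(2))
E
python3 snapw.py w1; cp /dev/null /dev/null; python3 -c "
from w import *
import pickle
s,m,p,d=pickle.load(open('pics/w1.pkl','rb'))
h=np.array([552.7,-404.4]);a=np.radians(-27.5)
for X in((-80,-8,70),(-80,8,70),(-30,-21.5,0),(30,-18.5,0),(30,18.5,0)):
    c,q=np.cos(a),np.sin(a);print(X,(1.5*proj(m,[h[0]+c*X[0]-q*X[1],h[1]+q*X[0]+c*X[1],X[2]])).round())
"
```

```text
2.4 [ 490.3 -370.8  229.9] jawyaw 62.68 down [-0.     0.001 -1.   ] [1.1 1.  0.7] 84.957275307625 [-0.74  0.23  1.15  0.    1.76 -1.83]
(-80, -8, 70) [368. 239.]
(-80, 8, 70) [389. 239.]
(-30, -21.5, 0) [356. 276.]
(30, -18.5, 0) [359. 335.]
(30, 18.5, 0) [398. 336.]cp: '/dev/null' and '/dev/null' are the same file
```

View pics/w1.png

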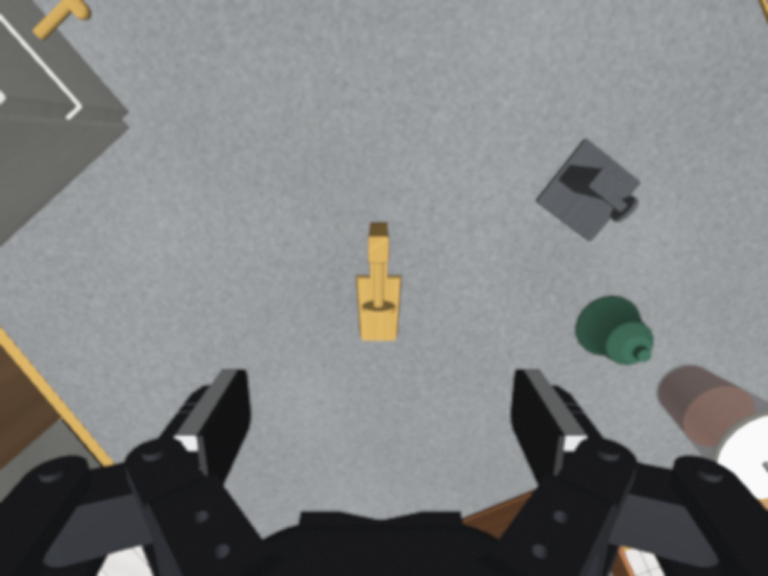

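The wrist view matches the prediction, within about 1 mm sideways: foot corners at (358,276) and (397,340), post top at (378,229). I'll descend and grip.

Request:
carry_out(
  motion=[
    {"xyz": [0,0,-0.045],"rot": [0,0,0]},
    {"xyz": [0,0,-0.09],"rot": [0,0,0]},
    {"xyz": [0,0,-0.13],"rot": [0,0,0]},
    {"xyz": [0,0,-0.16],"rot": [0,0,0]},
    {"xyz": [0,0,-0.185],"rot": [0,0,0]},
    {"xyz": [0,0,-0.205],"rot": [0,0,0]},
    {"xyz": [0,0,-0.214],"rot": [0,0,0]},
    {"xyz": [0,0,-0.214],"rot": [0,0,0]},
  ],
)

```text
clock: 3.25
eef_pos: [489.7, -370.2, 15.0]
tool_rot: [-0.85, 1.398, 0.854]
contact_force: [0.3, -0.6, 0.0]
grip_width: 85.5
```

Request:
carry_out(
  motion=[
    {"xyz": [0,0,0],"rot": [0,0,0]},
    {"xyz": [0,0,0],"rot": [0,0,0]},
    {"xyz": [0,0,0],"rot": [0,0,0]},
    {"xyz": [0,0,0],"rot": [0,0,0]},
    {"xyz": [0,0,0],"rot": [0,0,0]},
    {"xyz": [0,0,0],"rot": [0,0,0]},
    {"xyz": [0,0,0],"rot": [0,0,0]},
    {"xyz": [0,0,0],"rot": [0,0,0]},
  ],
  claw=0,
  newtons=50,
)

```text
clock: 4.05
eef_pos: [490.5, -372.3, 16.8]
tool_rot: [-0.852, 1.398, 0.85]
contact_force: [-1.4, -1.0, 3.6]
grip_width: 15.3
```

Gripped: the width reads 15.3 against a 16 mm post. Next I'll lift and look.

Request:
carry_out(
  motion=[
    {"xyz": [0,0,0.01],"rot": [0,0,0]},
    {"xyz": [0,0,0.03],"rot": [0,0,0]},
    {"xyz": [0,0,0.06],"rot": [0,0,0]},
    {"xyz": [0,0,0.1],"rot": [0,0,0]},
    {"xyz": [0,0,0.14],"rot": [0,0,0]},
    {"xyz": [0,0,0.17],"rot": [0,0,0]},
    {"xyz": [0,0,0.184],"rot": [0,0,0]},
    {"xyz": [0,0,0.184],"rot": [0,0,0]},
  ],
)

```text
clock: 4.85
eef_pos: [491.1, -372.3, 202.4]
tool_rot: [-0.854, 1.397, 0.847]
contact_force: [-0.2, -0.7, -2.6]
grip_width: 15.0
```

```bash
python3 snapw.py w2; python3 - <<'E'
from h import *
p,d=bot.snapshot("side"); cv2.imwrite("pics/s2.png",cv2.resize(p[120:330,150:410,::-1],None,fx=3,fy=3))
E
```

```text
4.85 [ 491.1 -372.3  202.4] jawyaw 62.65 down [ 0.003 -0.003 -1.   ] [-0.2 -0.7 -2.6] 15.00964351658371 [-0.74  0.23  1.2   0.    1.7  -1.83]
```

View pics/w2.png

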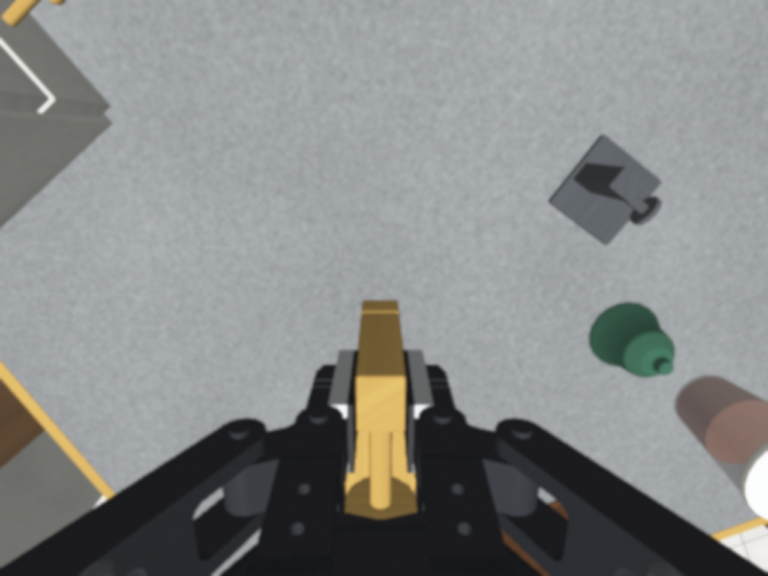

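View pics/s2.png

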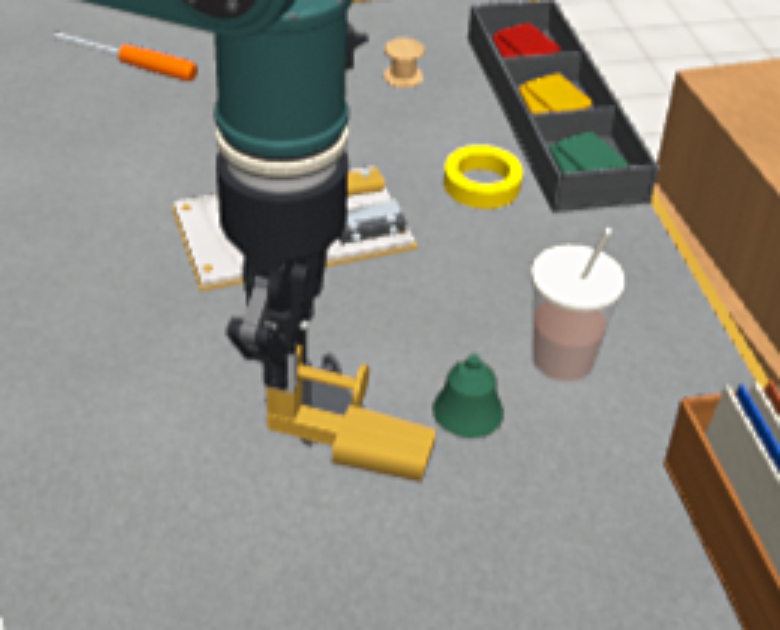

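Request:
carry_out(
  motion=[
    {"xyz": [0,0.02,0.03],"rot": [0,0,2]},
    {"xyz": [0,0.05,0.06],"rot": [0,0,6]},
    {"xyz": [0.01,0.09,0.085],"rot": [0,0,10]},
    {"xyz": [0.025,0.135,0.1],"rot": [0,0,14]},
    {"xyz": [0.04,0.18,0.1],"rot": [0,0,18]},
    {"xyz": [0.055,0.225,0.1],"rot": [0,0,22]},
    {"xyz": [0.07,0.27,0.1],"rot": [0,0,26]},
    {"xyz": [0.085,0.315,0.1],"rot": [0,0,30]},
    {"xyz": [0.1,0.36,0.1],"rot": [0,0,33]},
    {"xyz": [0.115,0.4,0.1],"rot": [0,0,35.3]},
  ],
)

```text
clock: 5.95
eef_pos: [604.8, 30.7, 296.3]
tool_rot: [-1.309, 1.143, 1.318]
contact_force: [0.7, -0.6, -2.1]
grip_width: 15.0
```

Request:
carry_out(
  motion=[
    {"xyz": [0.008,0.025,0],"rot": [0,0,0]},
    {"xyz": [0.011,0.037,0],"rot": [0,0,0]},
    {"xyz": [0.011,0.037,0],"rot": [0,0,0]},
    {"xyz": [0.011,0.037,0],"rot": [0,0,0]},
    {"xyz": [0.011,0.037,0],"rot": [0,0,0]},
  ],
)

```text
clock: 6.45
eef_pos: [616.0, 63.5, 299.8]
tool_rot: [-1.309, 1.143, 1.309]
contact_force: [0.5, -0.6, -2.5]
grip_width: 15.2
```

```bash
python3 snapw.py w3
```

```text
6.45 [616.   63.5 299.8] jawyaw 97.81 down [-0.001 -0.001 -1.   ] [ 0.5 -0.6 -2.5] 15.202737361336618 [ 0.01  0.25  0.99 -0.    1.9  -1.7 ]
```

View pics/w3.png

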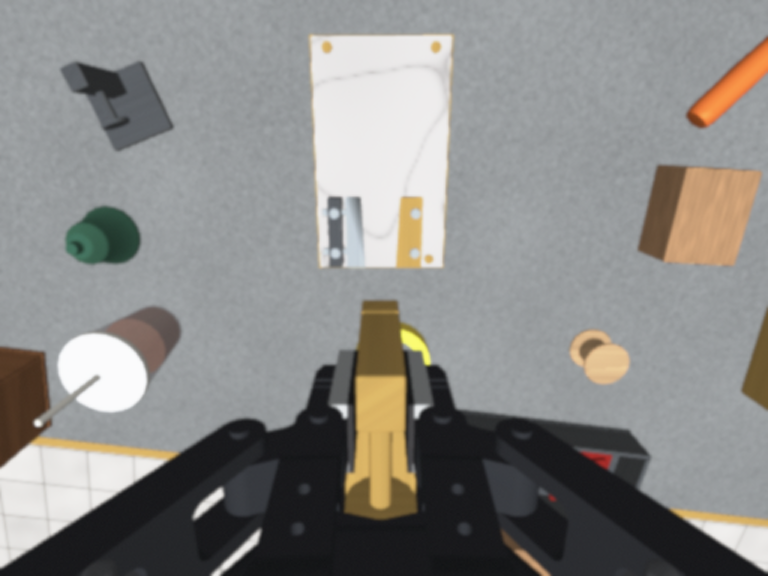

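```bash
python3 - <<'E'
import pickle,cv2
s,m,p,d=pickle.load(open('pics/w3.pkl','rb'))
cv2.imwrite("pics/w3z.png",cv2.resize(p[15:190,190:320,::-1],None,fx=3.4,fy=3.4,interpolation=cv2.INTER_CUBIC))
for r in(60,90,120,150,170): print(r,p[r,200:218].astype(int).tolist(),"\n",p[r,293:308].astype(int).tolist())
E
```

```text
60 [[150, 154, 156], [150, 153, 156], [150, 154, 156], [151, 155, 157], [151, 155, 157], [151, 154, 155], [155, 155, 151], [169, 160, 145], [196, 185, 168], [222, 218, 213], [231, 229, 229], [233, 232, 232], [234, 232, 232], [234, 233, 233], [234, 233, 233], [235, 233, 233], [234, 233, 233], [234, 233, 232]] 
 [[231, 230, 230], [227, 225, 225], [220, 218, 218], [213, 210, 210], [211, 209, 208], [213, 209, 207], [203, 195, 186], [178, 169, 154], [161, 159, 153], [158, 161, 161], [157, 161, 163], [157, 160, 163], [156, 160, 162], [155, 159, 161], [155, 160, 161]]
90 [[150, 154, 156], [152, 156, 158], [153, 157, 159], [153, 157, 159], [152, 156, 158], [151, 155, 157], [151, 154, 156], [153, 155, 153], [173, 166, 153], [211, 199, 182], [233, 230, 225], [238, 236, 235], [238, 236, 236], [237, 236, 236], [237, 236, 235], [237, 236, 235], [237, 236, 235], [237, 236, 236]] 
 [[238, 237, 237], [238, 237, 237], [238, 237, 236], [238, 236, 235], [234, 231, 227], [224, 216, 199], [197, 185, 163], [170, 166, 157], [160, 163, 163], [156, 160, 162], [153, 157, 159], [150, 155, 157], [150, 154, 156]
[... 1042 characters left out ...]
, 155, 157], [150, 154, 156], [152, 155, 157], [154, 157, 160], [156, 160, 162], [156, 160, 162], [156, 160, 162], [154, 158, 160]]
170 [[152, 155, 157], [151, 155, 157], [153, 156, 159], [155, 159, 162], [156, 160, 162], [155, 159, 161], [153, 157, 159], [153, 156, 158], [152, 155, 157], [153, 156, 157], [157, 159, 158], [170, 167, 156], [199, 189, 168], [220, 214, 197], [222, 220, 215], [214, 214, 213], [207, 207, 209], [207, 208, 210]] 
 [[234, 232, 231], [223, 218, 211], [190, 180, 164], [162, 157, 148], [153, 155, 155], [154, 157, 159], [155, 159, 161], [154, 158, 160], [153, 157, 159], [153, 157, 159], [154, 158, 160], [154, 158, 160], [153, 157, 159], [151, 155, 158], [152, 156, 158]]
```

View pics/w3z.png

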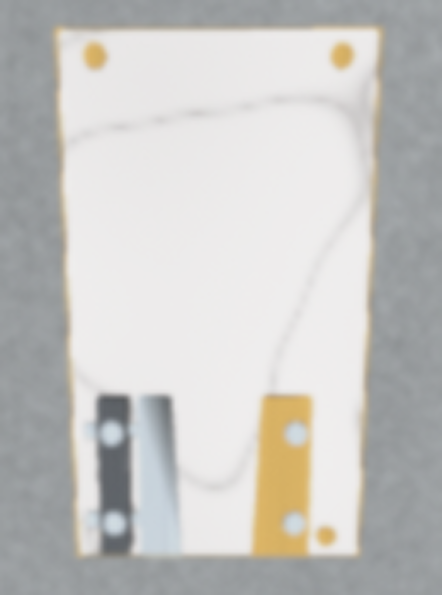

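```bash
cat > mid.py <<'E'
import sys,pickle
from w import *
s,m,p,d=pickle.load(open(f'pics/{sys.argv[1]}.pkl','rb')); r0,r1=int(sys.argv[2]),int(sys.argv[3])
L=[];Rr=[]
for r in range(r0,r1,2):
    a=cv2.GaussianBlur(p[...,0].astype(np.float32),(1,5),0)[r]
    def cross(i,st):
        # walk outwards from i until <195
        while a[i]>=195: i+=st
        return i-st*(195-a[i])/(a[i-st]-a[i])
    L.append(ray(m,cross(214 if len(sys.argv)<5 else int(sys.argv[4]),-1),r,11)); Rr.append(ray(m,cross(289 if len(sys.argv)<6 else int(sys.argv[5]),1),r,11))
def line(P):
    P=np.array(P)[:,:2]; vx,vy,x,y=cv2.fitLine(P.astype(np.float32),cv2.DIST_HUBER,0,.01,.01).ravel()
    if vx<0: vx,vy=-vx,-vy
    return np.array([x,y]),np.array([vx,vy])
l,r=line(L),line(Rr); R=Ro.from_rotvec(s["tool_rot"]).as_matrix()
for n,(c,v) in(("left(-y)",l),("right(+y)",r)): print(n,c.round(1),np.degrees(np.arctan2(v[1],v[0])).round(2))
v=l[1]+r[1];v/=np.linalg.norm(v);nrm=np.array([-v[1],v[0]])
print("width",nrm@(r[0]-l[0]),"yaw",np.degrees(np.arctan2(v[1],v[0])),"mid offset n.c",nrm@(l[0]+r[0])/2,"tcp n.c",nrm@s["eef_pos"][:2],"dir",v)
print("jaw yaw-90",np.degrees(np.arctan2(R[1,2],R[0,2]))-90)
E
python3 mid.py w3 50 120; python3 mid.py w3 30 130
python3 - <<'E'
from w import *
import pickle
s,m,p,d=pickle.load(open('pics/w3.pkl','rb'))
# x: near edge x=-110 row, far edge +110, mouth
for n,u,v,z in(("back",381,35,12),("front",381,268,12),("brass mouth top",411,197,28),("steel mouth top",352,197,28)): print(n,ray(m,(u+.5)/1.5-.5,(v+.5)/1.5-.5,z).round(1))
E
```

```text
left(-y) [533.5 -13. ] 7.5
right(+y) [515.4 116.7] 8.68
width 130.9115 yaw 8.089648 mid offset n.c -22.46775 tcp n.c -23.80514432799702 dir [0.9900491  0.14072235]
jaw yaw-90 7.809910118347901
left(-y) [512.5 -15.8] 7.59
right(+y) [500.6 114.5] 8.12
width 130.70001 yaw 7.858075 mid offset n.c -20.356716 tcp n.c -21.303759961994285 dir [0.99060977 0.13671972]
jaw yaw-90 7.809910118347901
back [446.1  41.4  12. ]
front [664.1  71.4  12. ]
brass mouth top [584.7  90.   28. ]
steel mouth top [592.5  33.   28. ]
```

Request:
carry_out(
  motion=[
    {"xyz": [-0.04,-0.005,0],"rot": [0,0,0]},
    {"xyz": [-0.08,-0.01,-0.02],"rot": [0,0,0]},
    {"xyz": [-0.115,-0.015,-0.05],"rot": [0,0,0]},
    {"xyz": [-0.1418,-0.0186,-0.085],"rot": [0,0,0]},
    {"xyz": [-0.1418,-0.0186,-0.13],"rot": [0,0,0]},
    {"xyz": [-0.1418,-0.0186,-0.175],"rot": [0,0,0]},
    {"xyz": [-0.1418,-0.0186,-0.215],"rot": [0,0,0]},
    {"xyz": [-0.1418,-0.0186,-0.245],"rot": [0,0,0]},
    {"xyz": [-0.1418,-0.0186,-0.264],"rot": [0,0,0]},
    {"xyz": [-0.1418,-0.0186,-0.264],"rot": [0,0,0]},
  ],
)

```text
clock: 7.5
eef_pos: [471.4, 45.6, 33.0]
tool_rot: [-1.306, 1.146, 1.315]
contact_force: [-1.4, -0.2, -1.5]
grip_width: 15.1
```

```bash
python3 snapw.py w4; python3 - <<'E'
from h import *
p,d=bot.snapshot("side"); cv2.imwrite("pics/s4.png",p[:,:,::-1]);cv2.imwrite("pics/s4z.png",cv2.resize(p[150:240,190:310,::-1],None,fx=6.5,fy=6.5,interpolation=cv2.INTER_CUBIC))
p,d=bot.snapshot("scene"); cv2.imwrite("pics/c4.png",p[:,:,::-1]);cv2.imwrite("pics/c4z.png",cv2.resize(p[160:250,210:330,::-1],None,fx=6.5,fy=6.5,interpolation=cv2.INTER_CUBIC))
E
```

```text
7.5 [471.4  45.6  33. ] jawyaw 97.83 down [-0.007  0.    -1.   ] [-1.4 -0.2 -1.5] 15.111091561951568 [-0.02  0.02  1.78 -0.    1.35 -1.73]
```

View pics/s4z.png

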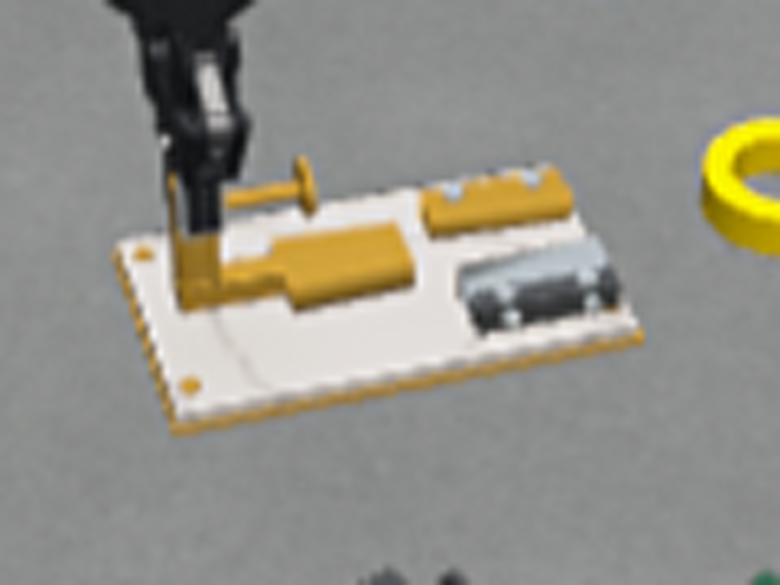

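View pics/c4z.png

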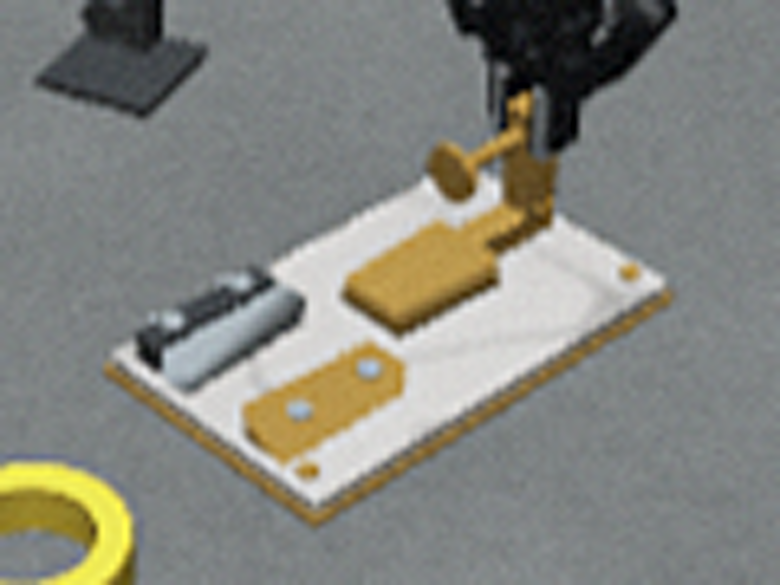

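View pics/w4.png

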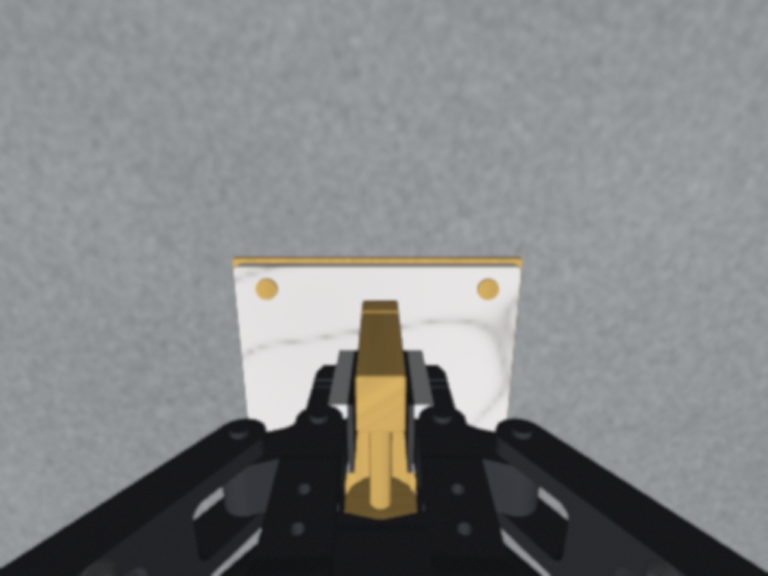

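```bash
cat > fit2.py <<'E'
import contextlib,io
with contextlib.redirect_stdout(io.StringIO()):
    from fit import *
Z=17
def up(l): return [((x,y,z+Z),u,v) for (x,y,z),u,v in l]
a=px(up([((-30,-21.5,0),295,310),((30,-18.5,0),412,283),((30,15.5,15),400,223),((-30,18.5,15),272,235),((-80,-8,0),183,310)]),190,150,6.5)
b=px(up([((30,18.5,0),398,335),((-30,21.5,0),497,285),((30,-18.5,0),347,300),((-30,-18.5,15),437,222),((-80,8,0),552,228)]),210,160,6.5)
i=[540,55,.13]
for n,x,y in(("side",(ms,st_s),(ms,a)),("scene",(mc,st_c),(mc,b))):
    S=fit([x],i,n+" stand");H=fit([y],i,n+" hook");t=S[2];d=H[:2]-S[:2];print("REL",d@[np.cos(t),np.sin(t)],d@[-np.sin(t),np.cos(t)])
S=fit([(ms,st_s),(mc,st_c)],i,"b");H=fit([(ms,a),(mc,b)],i,"b");t=S[2];d=H[:2]-S[:2];print("REL",d@[np.cos(t),np.sin(t)],d@[-np.sin(t),np.cos(t)])
E
python3 fit2.py
```

```text
side stand [557.1  52.9] 7.51
[[0.5, 0.3], [-0.4, 0.5], [0.2, -0.6], [0.1, 0.2], [-0.4, -0.3]]
side hook [543.6  57.3] 6.12
[[-0.3, 0.1], [0.7, 0.5], [-0.3, -0.7], [0.2, -0.1], [-0.2, 0.1]]
REL -12.826985064790028 6.182061987543509
scene stand [558.2  58.9] 8.11
[[-0.1, 0.4], [-0.4, 0.2], [0.1, 0.2], [0.4, -0.6], [0.0, 0.3], [-0.0, -0.5]]
scene hook [541.6  53.3] 7.77
[[0.2, 0.5], [0.4, 0.0], [-1.0, -0.0], [-0.0, -0.5], [0.2, -0.1]]
REL -17.19702516025917 -3.1303557954460155
b [557.2  56.8] 7.99
[[0.7, -0.4], [-0.6, -0.6], [0.1, -1.1], [0.2, -0.5], [-0.6, -1.3], [-0.3, -0.2], [-0.6, -0.2], [0.0, -0.2], [0.3, -1.2], [-0.2, -0.4], [-0.2, -0.9]]
b [542.9  55.1] 7.17
[[-0.2, 0.7], [0.7, 0.8], [-0.5, -0.4], [0.0, 0.5], [-0.2, 0.9], [0.1, 1.0], [0.4, 0.6], [-1.1, 0.4], [0.1, -0.1], [0.4, 0.5]]
REL -14.344070788569846 0.31595689407797495
```

Request:
carry_out(
  motion=[
    {"xyz": [0.0001,-0.0008,-0.003],"rot": [0,0,0]},
    {"xyz": [0.0001,-0.0008,-0.005],"rot": [0,0,0]},
    {"xyz": [0.0001,-0.0008,-0.006],"rot": [0,0,0]},
    {"xyz": [0.0001,-0.0008,-0.006],"rot": [0,0,0]},
  ],
)

```text
clock: 8.05
eef_pos: [474.7, 45.9, 30.2]
tool_rot: [-1.311, 1.14, 1.31]
contact_force: [-0.5, -0.1, -1.6]
grip_width: 15.5
```

Request:
carry_out(
  motion=[
    {"xyz": [0,0,-0.001],"rot": [0,0,0]},
    {"xyz": [0,0,-0.001],"rot": [0,0,0]},
  ],
)

```text
clock: 8.25
eef_pos: [474.6, 45.9, 29.0]
tool_rot: [-1.311, 1.14, 1.311]
contact_force: [0.1, 0.2, -1.4]
grip_width: 14.9
```

Request:
carry_out(
  motion=[
    {"xyz": [0,0,-0.001],"rot": [0,0,0]},
    {"xyz": [0,0,-0.001],"rot": [0,0,0]},
  ],
)

```text
clock: 8.45
eef_pos: [474.8, 45.9, 28.7]
tool_rot: [-1.311, 1.14, 1.31]
contact_force: [-2.2, -0.4, 3.8]
grip_width: 14.7
```

Request:
carry_out(
  motion=[
    {"xyz": [0,0,0.0006],"rot": [0,0,0]},
    {"xyz": [0.00297,0.00041,0.0006],"rot": [0,0,0]},
    {"xyz": [0.00594,0.00082,0.0006],"rot": [0,0,0]},
    {"xyz": [0.00892,0.00123,0.0006],"rot": [0,0,0]},
    {"xyz": [0.01189,0.00164,0.0006],"rot": [0,0,0]},
    {"xyz": [0.01486,0.00205,0.0006],"rot": [0,0,0]},
    {"xyz": [0.01783,0.00246,0.0006],"rot": [0,0,0]},
    {"xyz": [0.0208,0.00287,0.0006],"rot": [0,0,0]},
    {"xyz": [0.0208,0.00287,0.0006],"rot": [0,0,0]},
  ],
)

```text
clock: 9.35
eef_pos: [496.3, 48.8, 28.7]
tool_rot: [-1.311, 1.139, 1.31]
contact_force: [-1.4, -0.4, 1.2]
grip_width: 15.1
```

```bash
python3 - <<'E'
from h import *
p,d=bot.snapshot("side"); cv2.imwrite("pics/s5z.png",cv2.resize(p[150:240,190:310,::-1],None,fx=6.5,fy=6.5,interpolation=cv2.INTER_CUBIC))
p,d=bot.snapshot("scene"); cv2.imwrite("pics/c5z.png",cv2.resize(p[160:250,210:330,::-1],None,fx=6.5,fy=6.5,interpolation=cv2.INTER_CUBIC))
print(bot.sense()["contact_force"])
E
```

```text
[ 0.50580599 -0.42852258  1.22784198]
```

View pics/s5z.png

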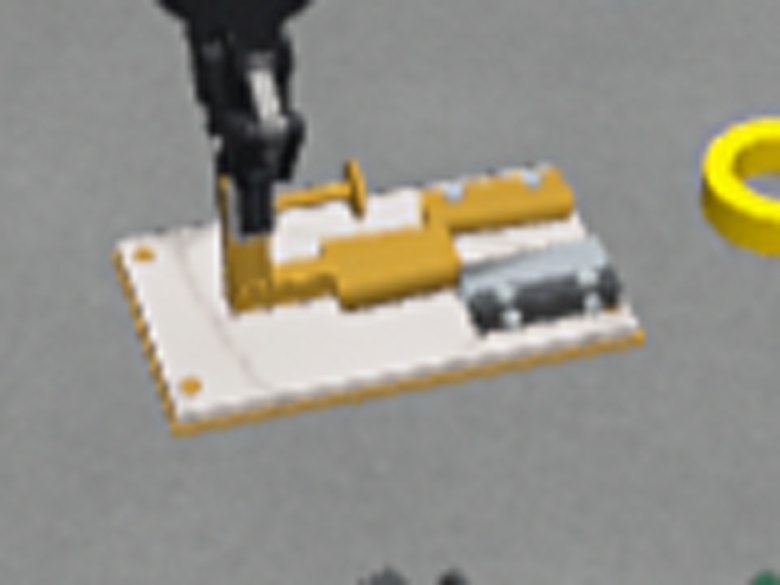

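View pics/c5z.png

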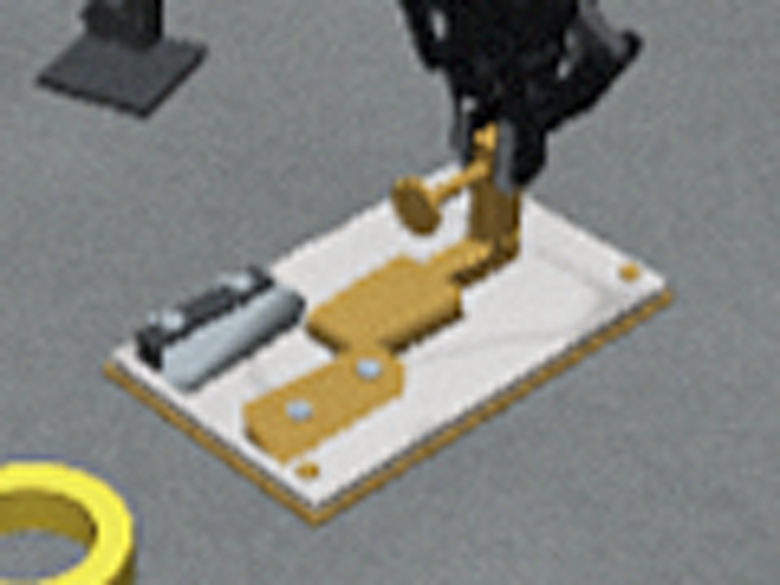

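The foot's front sits centred at the mouth in both views. I'll go on in small steps and watch the force.

Request:
carry_out(
  motion=[
    {"xyz": [0.00198,0.00027,0],"rot": [0,0,0]},
    {"xyz": [0.00396,0.00055,0],"rot": [0,0,0]},
    {"xyz": [0.00594,0.00082,0],"rot": [0,0,0]},
    {"xyz": [0.00792,0.00109,0],"rot": [0,0,0]},
  ],
)

```text
clock: 9.85
eef_pos: [503.3, 49.8, 28.8]
tool_rot: [-1.31, 1.141, 1.311]
contact_force: [-3.1, -0.9, 4.7]
grip_width: 15.1
```

Request:
carry_out(
  motion=[
    {"xyz": [0.00198,0.00027,0],"rot": [0,0,0]},
    {"xyz": [0.00396,0.00055,0],"rot": [0,0,0]},
    {"xyz": [0.00594,0.00082,0],"rot": [0,0,0]},
    {"xyz": [0.00792,0.00109,0],"rot": [0,0,0]},
  ],
)

```text
clock: 10.25
eef_pos: [511.4, 50.9, 28.7]
tool_rot: [-1.31, 1.141, 1.311]
contact_force: [-4.1, -0.8, 4.7]
grip_width: 14.7
```

Request:
carry_out(
  motion=[
    {"xyz": [0.00198,0.00027,0],"rot": [0,0,0]},
    {"xyz": [0.00396,0.00055,0],"rot": [0,0,0]},
    {"xyz": [0.00594,0.00082,0],"rot": [0,0,0]},
    {"xyz": [0.00792,0.00109,0],"rot": [0,0,0]},
  ],
)

```text
clock: 10.65
eef_pos: [519.3, 52.0, 28.7]
tool_rot: [-1.31, 1.14, 1.311]
contact_force: [-4.5, -1.1, 4.6]
grip_width: 15.2
```

Request:
carry_out(
  motion=[
    {"xyz": [0,0,0.0004],"rot": [0,0,0]},
    {"xyz": [0.00198,0.00027,0.0004],"rot": [0,0,0]},
    {"xyz": [0.00396,0.00055,0.0004],"rot": [0,0,0]},
    {"xyz": [0.00594,0.00082,0.0004],"rot": [0,0,0]},
    {"xyz": [0.00792,0.00109,0.0004],"rot": [0,0,0]},
  ],
)

```text
clock: 11.15
eef_pos: [527.3, 53.1, 28.8]
tool_rot: [-1.31, 1.14, 1.311]
contact_force: [-1.4, -1.0, 1.0]
grip_width: 15.1
```

Request:
carry_out(
  motion=[
    {"xyz": [0.00198,0.00027,0],"rot": [0,0,0]},
    {"xyz": [0.00396,0.00055,0],"rot": [0,0,0]},
    {"xyz": [0.00594,0.00082,0],"rot": [0,0,0]},
  ],
)

```text
clock: 11.45
eef_pos: [533.1, 53.8, 28.8]
tool_rot: [-1.31, 1.141, 1.311]
contact_force: [-1.5, 0.1, 0.6]
grip_width: 15.1
```

Request:
carry_out(
  motion=[
    {"xyz": [0.00099,0.00014,0],"rot": [0,0,0]},
    {"xyz": [0.00198,0.00027,0],"rot": [0,0,0]},
    {"xyz": [0.00297,0.00041,0],"rot": [0,0,0]},
    {"xyz": [0.00396,0.00055,0],"rot": [0,0,0]},
  ],
)

```text
clock: 11.85
eef_pos: [536.9, 54.2, 28.9]
tool_rot: [-1.31, 1.141, 1.311]
contact_force: [-1.8, -2.3, 0.3]
grip_width: 14.9
```

Request:
carry_out(
  motion=[
    {"xyz": [0.00099,0.00014,0],"rot": [0,0,0]},
    {"xyz": [0.00198,0.00027,0],"rot": [0,0,0]},
    {"xyz": [0.00297,0.00041,0],"rot": [0,0,0]},
  ],
)

```text
clock: 12.15
eef_pos: [539.8, 54.6, 28.9]
tool_rot: [-1.311, 1.141, 1.311]
contact_force: [-2.6, -2.0, 0.7]
grip_width: 15.0
```

Request:
carry_out(
  motion=[
    {"xyz": [0.00099,0.00014,0],"rot": [0,0,0]},
    {"xyz": [0.00198,0.00027,0],"rot": [0,0,0]},
    {"xyz": [0.00297,0.00041,0],"rot": [0,0,0]},
  ],
)

```text
clock: 12.45
eef_pos: [542.8, 54.9, 29.0]
tool_rot: [-1.311, 1.141, 1.311]
contact_force: [-3.9, -4.0, 0.4]
grip_width: 14.9
```

Request:
carry_out(
  motion=[
    {"xyz": [0,-0.0004,0],"rot": [0,0,0]},
    {"xyz": [0.001,-0.00031,0],"rot": [0,0,0]},
    {"xyz": [0.002,-0.00022,0],"rot": [0,0,0]},
  ],
)

```text
clock: 12.75
eef_pos: [545.0, 55.0, 29.0]
tool_rot: [-1.31, 1.14, 1.311]
contact_force: [-2.4, -2.6, -0.6]
grip_width: 14.8
```

Request:
carry_out(
  motion=[
    {"xyz": [0.001,9e-05,0],"rot": [0,0,0]},
    {"xyz": [0.002,0.00018,0],"rot": [0,0,0]},
  ],
)

```text
clock: 12.95
eef_pos: [547.0, 55.2, 29.0]
tool_rot: [-1.31, 1.141, 1.311]
contact_force: [-2.4, -2.6, 0.3]
grip_width: 15.2
```

Request:
carry_out(
  motion=[
    {"xyz": [0.001,9e-05,0],"rot": [0,0,0]},
    {"xyz": [0.002,0.00018,0],"rot": [0,0,0]},
  ],
)

```text
clock: 13.15
eef_pos: [549.0, 55.4, 29.0]
tool_rot: [-1.311, 1.14, 1.311]
contact_force: [-2.4, -2.4, 0.2]
grip_width: 15.0
```

Request:
carry_out(
  motion=[
    {"xyz": [0.001,9e-05,0],"rot": [0,0,0]},
    {"xyz": [0.002,0.00018,0],"rot": [0,0,0]},
  ],
)

```text
clock: 13.35
eef_pos: [551.0, 55.5, 29.0]
tool_rot: [-1.311, 1.14, 1.311]
contact_force: [-2.5, -2.2, -0.3]
grip_width: 14.8
```

Request:
carry_out(
  motion=[
    {"xyz": [0.001,9e-05,0],"rot": [0,0,0]},
    {"xyz": [0.002,0.00018,0],"rot": [0,0,0]},
  ],
)

```text
clock: 13.55
eef_pos: [553.0, 55.7, 29.0]
tool_rot: [-1.31, 1.141, 1.311]
contact_force: [-3.3, -3.4, -1.3]
grip_width: 14.8
```

Request:
carry_out(
  motion=[
    {"xyz": [0.001,9e-05,0],"rot": [0,0,0]},
    {"xyz": [0.002,0.00018,0],"rot": [0,0,0]},
  ],
)

```text
clock: 13.75
eef_pos: [555.0, 55.9, 29.0]
tool_rot: [-1.31, 1.141, 1.311]
contact_force: [-2.1, -2.8, -0.2]
grip_width: 14.9
```

Request:
carry_out(
  motion=[
    {"xyz": [0.001,9e-05,0],"rot": [0,0,0]},
    {"xyz": [0.002,0.00018,0],"rot": [0,0,0]},
  ],
)

```text
clock: 13.95
eef_pos: [557.0, 56.1, 29.0]
tool_rot: [-1.311, 1.14, 1.311]
contact_force: [-2.7, -3.0, -1.0]
grip_width: 15.0
```

Request:
carry_out(
  motion=[
    {"xyz": [0.001,9e-05,0],"rot": [0,0,0]},
    {"xyz": [0.002,0.00018,0],"rot": [0,0,0]},
  ],
)

```text
clock: 14.15
eef_pos: [559.0, 56.2, 29.0]
tool_rot: [-1.311, 1.141, 1.311]
contact_force: [-2.4, -2.8, 0.3]
grip_width: 14.7
```

```bash
python3 - <<'E'
from h import *
p,d=bot.snapshot("side"); a=cv2.resize(p[150:240,190:310,::-1],None,fx=5,fy=5,interpolation=cv2.INTER_CUBIC)
p,d=bot.snapshot("scene"); b=cv2.resize(p[180:240,210:330,::-1],None,fx=5,fy=5,interpolation=cv2.INTER_CUBIC)
cv2.imwrite("pics/sc6.png",np.vstack([a[150:400],b]))
E
```

```text
(no output)
```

View pics/sc6.png

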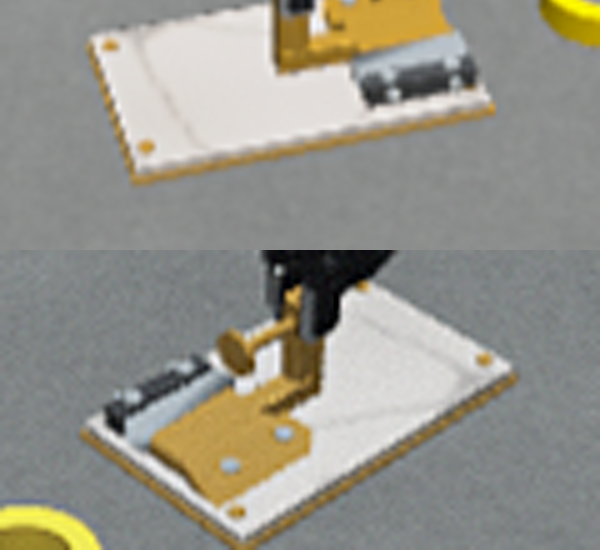

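The foot is in the way between the jaws, against the brass one and nearly filling it. Continuing.

Request:
carry_out(
  motion=[
    {"xyz": [0.001,9e-05,0],"rot": [0,0,0]},
    {"xyz": [0.002,0.00018,0],"rot": [0,0,0]},
  ],
)

```text
clock: 14.45
eef_pos: [560.9, 56.4, 29.0]
tool_rot: [-1.31, 1.141, 1.311]
contact_force: [-3.7, -3.7, 0.2]
grip_width: 14.9
```

Request:
carry_out(
  motion=[
    {"xyz": [0.001,9e-05,0],"rot": [0,0,0]},
    {"xyz": [0.002,0.00018,0],"rot": [0,0,0]},
  ],
)

```text
clock: 14.65
eef_pos: [563.0, 56.6, 29.0]
tool_rot: [-1.31, 1.141, 1.311]
contact_force: [-2.6, -3.6, 0.1]
grip_width: 14.8
```

Request:
carry_out(
  motion=[
    {"xyz": [0.001,9e-05,0],"rot": [0,0,0]},
    {"xyz": [0.002,0.00018,0],"rot": [0,0,0]},
  ],
)

```text
clock: 14.85
eef_pos: [565.0, 56.8, 29.0]
tool_rot: [-1.31, 1.141, 1.311]
contact_force: [-3.1, -3.6, -0.2]
grip_width: 14.9
```

Request:
carry_out(
  motion=[
    {"xyz": [0.001,9e-05,0],"rot": [0,0,0]},
    {"xyz": [0.0015,0.00013,0],"rot": [0,0,0]},
  ],
)

```text
clock: 15.05
eef_pos: [566.5, 56.9, 29.0]
tool_rot: [-1.311, 1.141, 1.311]
contact_force: [-2.9, -3.9, -0.2]
grip_width: 15.1
```

Request:
carry_out(
  motion=[
    {"xyz": [0.001,9e-05,0],"rot": [0,0,0]},
    {"xyz": [0.0015,0.00013,0],"rot": [0,0,0]},
  ],
)

```text
clock: 15.25
eef_pos: [567.4, 57.0, 29.1]
tool_rot: [-1.31, 1.142, 1.312]
contact_force: [-4.1, -4.0, 1.1]
grip_width: 14.9
```

Request:
carry_out(
  motion=[
    {"xyz": [0.001,9e-05,0],"rot": [0,0,0]},
    {"xyz": [0.0015,0.00013,0],"rot": [0,0,0]},
  ],
)

```text
clock: 15.45
eef_pos: [568.2, 57.0, 29.1]
tool_rot: [-1.309, 1.143, 1.313]
contact_force: [-7.4, -4.4, 2.4]
grip_width: 15.2
```

Request:
carry_out(
  motion=[
    {"xyz": [0.0005,-0.00035,0],"rot": [0,0,0]},
    {"xyz": [0.001,-0.0003,0],"rot": [0,0,0]},
    {"xyz": [0.001,-0.0003,0],"rot": [0,0,0]},
  ],
)

```text
clock: 15.75
eef_pos: [569.0, 57.0, 29.1]
tool_rot: [-1.309, 1.142, 1.313]
contact_force: [-7.4, -2.9, 2.2]
grip_width: 14.6
```

Request:
carry_out(
  motion=[
    {"xyz": [0.0005,5e-05,0],"rot": [0,0,0]},
    {"xyz": [0.001,9e-05,0],"rot": [0,0,0]},
    {"xyz": [0.001,9e-05,0],"rot": [0,0,0]},
  ],
)

```text
clock: 16.05
eef_pos: [569.5, 57.1, 29.2]
tool_rot: [-1.308, 1.143, 1.314]
contact_force: [-9.0, -3.9, 3.5]
grip_width: 15.0
```

Request:
carry_out(
  motion=[
    {"xyz": [0.0005,5e-05,0],"rot": [0,0,0]},
    {"xyz": [0.001,9e-05,0],"rot": [0,0,0]},
    {"xyz": [0.001,9e-05,0],"rot": [0,0,0]},
  ],
)

```text
clock: 16.35
eef_pos: [570.1, 57.1, 29.2]
tool_rot: [-1.308, 1.144, 1.315]
contact_force: [-10.4, -4.7, 5.1]
grip_width: 14.6
```

Request:
carry_out(
  motion=[
    {"xyz": [0.0005,5e-05,0],"rot": [0,0,0]},
    {"xyz": [0.001,9e-05,0],"rot": [0,0,0]},
    {"xyz": [0.001,9e-05,0],"rot": [0,0,0]},
  ],
)

```text
clock: 16.65
eef_pos: [570.6, 57.2, 29.2]
tool_rot: [-1.307, 1.145, 1.316]
contact_force: [-10.8, -3.9, 6.2]
grip_width: 15.0
```

```bash
python3 - <<'E'
from w import *
s=bot.sense();R=Ro.from_rotvec(s["tool_rot"]).as_matrix();print(R.round(4),s["eef_pos"],s["contact_force"],s["moment"])
E
```

```text
[[-6.400e-03 -9.904e-01 -1.383e-01]
 [-1.000e-04 -1.383e-01  9.904e-01]
 [-1.000e+00  6.400e-03  8.000e-04]] [570.60895289  57.16859785  29.22261452] [-10.83996604  -3.93835327   6.21005555] [-0.69933284  1.72002395 -0.12371736]
```

Request:
carry_out(
  motion=[
    {"xyz": [0,0,0.0003],"rot": [0.04,-0.3,0]},
    {"xyz": [0,0,0.0003],"rot": [0.04,-0.3,0]},
  ],
)

```text
clock: 16.85
eef_pos: [571.0, 57.2, 29.0]
tool_rot: [-1.31, 1.14, 1.311]
contact_force: [-8.0, -3.6, 3.4]
grip_width: 15.1
```

Request:
carry_out(
  motion=[
    {"xyz": [0.0005,0,0],"rot": [0,0,0]},
    {"xyz": [0.001,0,0],"rot": [0,0,0]},
    {"xyz": [0.001,0,0],"rot": [0,0,0]},
  ],
)

```text
clock: 17.15
eef_pos: [571.3, 57.2, 29.1]
tool_rot: [-1.309, 1.141, 1.313]
contact_force: [-11.2, -4.3, 4.5]
grip_width: 14.9
```

Request:
carry_out(
  motion=[
    {"xyz": [0.0005,0,0.0001],"rot": [0.02,-0.1,0]},
    {"xyz": [0.001,0,0.0002],"rot": [0.02,-0.15,0]},
    {"xyz": [0.001,0,0.0002],"rot": [0.02,-0.15,0]},
  ],
)

```text
clock: 17.45
eef_pos: [571.9, 57.3, 29.1]
tool_rot: [-1.31, 1.14, 1.311]
contact_force: [-11.2, -4.5, 4.3]
grip_width: 15.1
```

Request:
carry_out(
  motion=[
    {"xyz": [0.0005,0,0.0001],"rot": [0.02,-0.1,0]},
    {"xyz": [0.001,0,0.0002],"rot": [0.02,-0.15,0]},
    {"xyz": [0.001,0,0.0002],"rot": [0.02,-0.15,0]},
  ],
)

```text
clock: 17.75
eef_pos: [572.5, 57.3, 29.0]
tool_rot: [-1.31, 1.138, 1.31]
contact_force: [-11.1, -3.8, 3.7]
grip_width: 15.4
```

Request:
carry_out(
  motion=[
    {"xyz": [0.0005,0,0.0001],"rot": [0.02,-0.1,0]},
    {"xyz": [0.001,0,0.0002],"rot": [0.02,-0.15,0]},
    {"xyz": [0.001,0,0.0002],"rot": [0.02,-0.15,0]},
  ],
)

```text
clock: 18.05
eef_pos: [573.1, 57.4, 29.0]
tool_rot: [-1.311, 1.137, 1.309]
contact_force: [-11.5, -4.2, 3.9]
grip_width: 14.8
```

```bash
python3 snapw.py w7; python3 - <<'E'
from h import *
p,d=bot.snapshot("side"); a=cv2.resize(p[165:225,190:310,::-1],None,fx=6,fy=6,interpolation=cv2.INTER_CUBIC)
cv2.imwrite("pics/s7.png",a)
import pickle
o=[cv2.resize(pickle.load(open(f"pics/{n}.pkl","rb"))[2][190:350,200:310,::-1],None,fx=3.4,fy=3.4,interpolation=cv2.INTER_CUBIC) for n in("w4","w7")]
cv2.imwrite("pics/w47.png",np.hstack(o))
E
```

```text
18.05 [573.1  57.4  29. ] jawyaw 97.95 down [ 0.003  0.002 -1.   ] [-11.5  -4.2   3.9] 14.798389699374042 [ 0.    0.24  1.55  0.    1.35 -1.71]
```

View pics/w47.png

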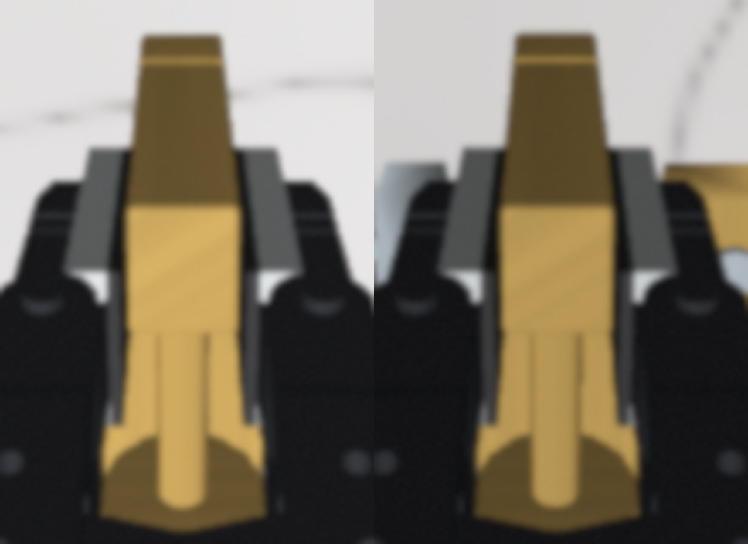

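View pics/s7.png

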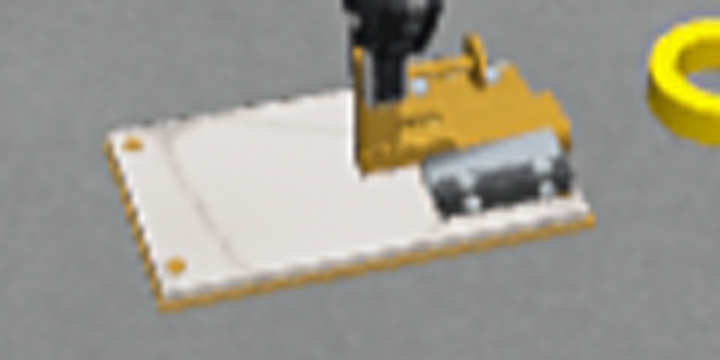

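Request:
carry_out(
  motion=[
    {"xyz": [0.0005,0,0],"rot": [-0.02,0.15,0]},
    {"xyz": [0.001,0,0],"rot": [-0.02,0.15,0]},
    {"xyz": [0.001,0,0],"rot": [-0.02,0.15,0]},
  ],
)

```text
clock: 18.45
eef_pos: [573.5, 57.3, 29.1]
tool_rot: [-1.309, 1.14, 1.312]
contact_force: [-15.2, -4.0, 4.7]
grip_width: 14.9
```

Request:
carry_out(
  motion=[
    {"xyz": [0.0005,0,0],"rot": [0,0,0]},
    {"xyz": [0.001,0,0],"rot": [0,0,0]},
    {"xyz": [0.001,0,0],"rot": [0,0,0]},
  ],
)

```text
clock: 18.75
eef_pos: [574.2, 57.4, 29.1]
tool_rot: [-1.309, 1.14, 1.313]
contact_force: [-14.2, -3.6, 5.9]
grip_width: 14.8
```

Request:
carry_out(
  motion=[
    {"xyz": [0.0005,0,0.0002],"rot": [0,0,0]},
    {"xyz": [0.001,0,0.0002],"rot": [0,0,0]},
    {"xyz": [0.001,0,0.0002],"rot": [0,0,0]},
  ],
)

```text
clock: 19.05
eef_pos: [574.6, 57.4, 29.2]
tool_rot: [-1.308, 1.141, 1.314]
contact_force: [-15.3, -4.6, 6.5]
grip_width: 15.0
```

```bash
python3 - <<'E'
from w import *
s=bot.sense();R=Ro.from_rotvec(s["tool_rot"]).as_matrix();print(R.round(4),s["eef_pos"],s["contact_force"],s["moment"])
E
```

```text
[[-0.0029 -0.9904 -0.1385]
 [ 0.0016 -0.1385  0.9904]
 [-1.      0.0027  0.002 ]] [574.63071387  57.43276144  29.23133587] [-15.28216681  -4.61631397   6.54517675] [-0.58121694  2.78223061 -0.10559794]
```

Request:
carry_out(
  motion=[
    {"xyz": [-0.0008,0,0],"rot": [0,0,0]},
    {"xyz": [-0.0015,-0.0001,0],"rot": [0,0,0]},
    {"xyz": [-0.0015,-0.0001,0],"rot": [0,0,0]},
  ],
)

```text
clock: 19.35
eef_pos: [574.7, 57.4, 29.2]
tool_rot: [-1.31, 1.138, 1.311]
contact_force: [-11.6, -4.4, 3.6]
grip_width: 15.0
```

Request:
carry_out(
  motion=[
    {"xyz": [-0.001,-0.0002,0],"rot": [0,0,0]},
    {"xyz": [-0.002,-0.0004,0],"rot": [0,0,0]},
    {"xyz": [-0.0025,-0.0005,0],"rot": [0,0,0]},
    {"xyz": [-0.0025,-0.0005,0],"rot": [0,0,0]},
  ],
)

```text
clock: 19.75
eef_pos: [574.9, 57.5, 29.1]
tool_rot: [-1.312, 1.133, 1.307]
contact_force: [-5.5, -1.8, -1.9]
grip_width: 14.8
```

Request:
carry_out(
  motion=[
    {"xyz": [-0.0008,0,0],"rot": [0,0,0]},
    {"xyz": [-0.0008,0,0],"rot": [0,0,0]},
    {"xyz": [-0.0008,0,0],"rot": [0,0,0]},
    {"xyz": [-0.0008,0,0],"rot": [0,0,0]},
    {"xyz": [-0.0008,0,0],"rot": [0,0,0]},
    {"xyz": [-0.0008,0,0],"rot": [0,0,0]},
    {"xyz": [-0.0008,0,0],"rot": [0,0,0]},
    {"xyz": [-0.0008,0,0],"rot": [0,0,0]},
  ],
  claw=1,
)

```text
clock: 20.55
eef_pos: [575.7, 56.6, 30.1]
tool_rot: [-1.315, 1.132, 1.303]
contact_force: [-0.0, -0.3, -0.9]
grip_width: 85.3
```

```bash
python3 snapw.py w8
```

```text
20.55 [575.7  56.6  30.1] jawyaw 97.94 down [ 0.011  0.002 -1.   ] [-0.  -0.3 -0.9] 85.29443505766982 [-0.    0.23  1.55  0.    1.35 -1.71]
```

View pics/w8.png

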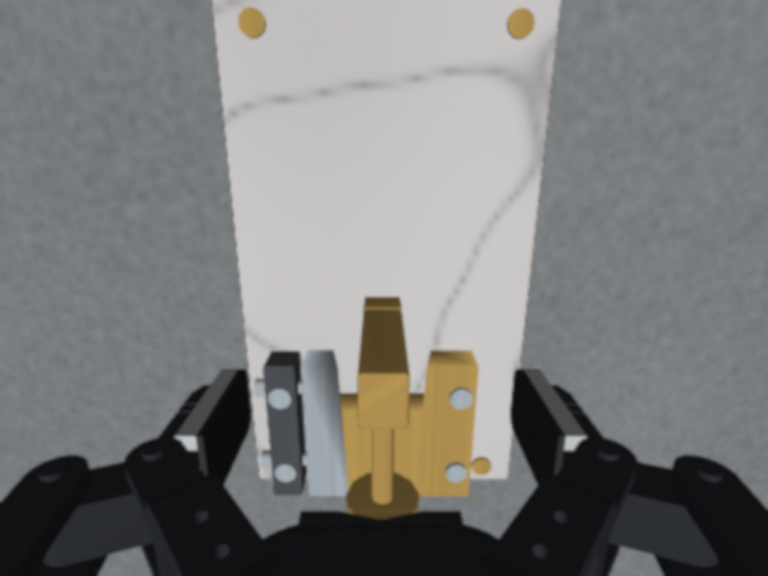

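```bash
python3 - <<'E'
from w import *
import pickle
s,m,p,d=pickle.load(open('pics/w8.pkl','rb'))
f=lambda u,v,z:ray(m,(u+.5)/1.5-.5,(v+.5)/1.5-.5,z)
v=np.array([.9906,.1367,0]);A=f(438,351,28);A2=f(320,351,28);B=f(380,394,27);C=f(383,478,12)
print(A,B,C,"mouth->foot rear",v@(B-(A+A2)/2),"so origin x",35+30+v@(B-(A+A2)/2), "end to rear",110-v@(C-B)+30)
P=f(380,298,12);print("bar rear (x=-80) -> origin", 35+80+v@(P-(A+A2)/2))
E
```

```text
[578.66153788  82.66775757  28.        ] [603.62364515  61.03939623  27.        ] [662.07286036  70.75621081  12.        ] mouth->foot rear 21.7301782810656 so origin x 86.7301782810656 end to rear 80.77191886030343
bar rear (x=-80) -> origin 96.63808266837171
```

Request:
carry_out(
  motion=[
    {"xyz": [0,0,0.02],"rot": [0,0,0]},
    {"xyz": [0,0,0.05],"rot": [0,0,0]},
    {"xyz": [0,0,0.09],"rot": [0,0,0]},
    {"xyz": [0,0,0.13],"rot": [0,0,0]},
    {"xyz": [0,0,0.17],"rot": [0,0,0]},
    {"xyz": [-0.03,0,0.2],"rot": [0,0,0]},
    {"xyz": [-0.06,0,0.22],"rot": [0,0,0]},
    {"xyz": [-0.06,0,0.22],"rot": [0,0,0]},
  ],
)

```text
clock: 21.4
eef_pos: [515.3, 56.8, 255.8]
tool_rot: [-1.32, 1.126, 1.296]
contact_force: [0.6, -0.6, 0.2]
grip_width: 85.5
```

```bash
python3 - <<'E'
from h import *
p,d=bot.snapshot("side"); cv2.imwrite("pics/s9.png",p[:,:,::-1]); a=cv2.resize(p[150:240,190:310,::-1],None,fx=6,fy=6,interpolation=cv2.INTER_CUBIC)
cv2.imwrite("pics/s9z.png",a)
p,d=bot.snapshot("scene"); cv2.imwrite("pics/c9.png",p[:,:,::-1])
print(bot.sense()["contact_force"])
E
```

```text
[0.28501606 0.21050304 0.36991817]
```

View pics/s9z.png

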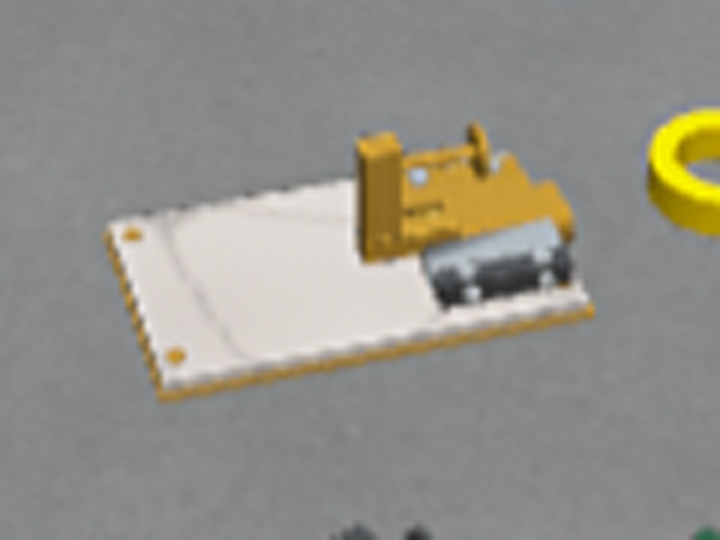

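View pics/c9.png

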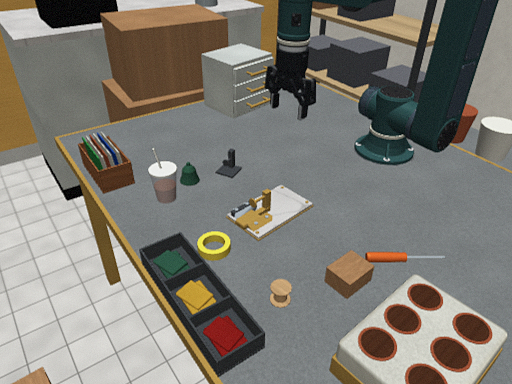

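```bash
python3 - <<'E'
from w import *
import pickle
s,m,p,d=pickle.load(open('pics/w8.pkl','rb'))
f=lambda u,v,z:ray(m,(u+.5)/1.5-.5,(v+.5)/1.5-.5,z)
v=np.array([.9906,.1367,0]);n=np.array([-.1367,.9906,0]);A=(f(438,351,12)+f(320,351,12))/2;B=f(380,394,12);C=f(383,478,12);P=f(381,298,12)
print("mouth->rim end (75)",v@(C-A),"origin from foot rear",65+v@(B-A),"from bar rear",115+v@(P-A),"from rim end",110-v@(C-B)+30,110-v@(C-P)+80)
L,R=f(261,478,12),f(510,478,12);L2,R2=f(224,110,12),f(547,110,12)
print("lateral of bar rear from mid",n@(P-(L+R+L2+R2)/4))
E
python3 - <<'E'
import cv2,pickle
p=pickle.load(open('pics/w8.pkl','rb'))[2]
cv2.imwrite("pics/w8z.png",cv2.resize(p[190:345,150:350,::-1],None,fx=4,fy=3.8,interpolation=cv2.INTER_CUBIC))
E
```

```text
mouth->rim end (75) 72.9456655128168 origin from foot rear 88.03942064809112 from bar rear 88.6247567352887 from rim end 90.09375513527432 90.6790912224719
lateral of bar rear from mid -2.080355165871998
```

View pics/w8z.png

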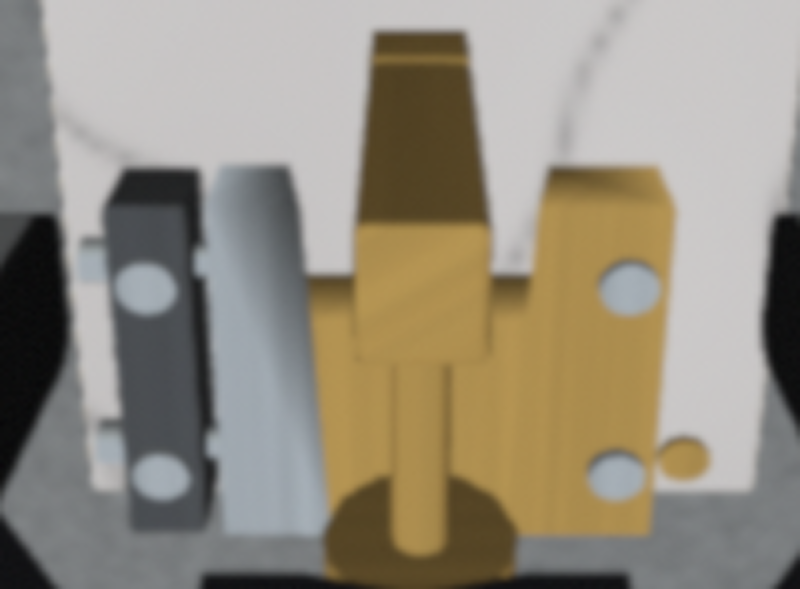

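```bash
python3 -c "
from rig import bot
print(bot.close_job())"
```

```text
the job is handed in; nothing more can be done
None
```

I gripped the brass hook low on its post, set it on the slab in front of the mouth and slid the foot in narrow end first. I then pressed it to a measured push of about 16 N, eased off, let go and raised the arm clear. The job was handed in at about 21.5 s; no verdict is reported.

**Checks that agreed:**
- **Holds when released:** the foot stayed put when I eased the push from about 16 N to 5.5 N. After I let go, the pictures showed it upright and seated between both jaws.
- **Position:** the wrist picture puts the hook's origin at about 88 to 90 mm along the stand (limit 98) and about 2 mm off the midline (limit 6).
- **Bystanders and arm:** nothing else looks moved in the last scene picture, and the force on the open gripper reads zero.

**Checks that were weaker or disagreed:**
- **Gib:** I could not read how far it was pushed back. From the roughly 5 to 7 mm of travel after first contact I put it at 0.5 to 0.75 mm, inside the 0.2 to 1.25 mm band.
- **Push force:** it rose more slowly than described, reaching about 11.5 N some 6 mm after contact. Part of the final reading was friction, because the foot was pressed against the slab and against the brass jaw. The true wedging push was therefore probably a little under 16 N.
- **Sideways position before insertion:** the camera views differed by several mm. I relied on the wrist camera and on the contact forces instead.

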